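Draw the spirit level out of the half-lidded tote

TASK

Get the yellow spirit level out of the blue tote. First lift the white divider panel out of the tote and slide it down into the free slot of the black divider rack until it sits fully home, and let go of it; then take the level, tilt it so that its far end comes up out of the opening first, draw its other end out from under the black half-lid, and finish while holding it still in the gripper, touching nothing else, with all of it a good 5 cm higher than the tote's rim. Leave the two grey dividers, the tin and the hammer where they are.

Things in the scene. Friction and masses are not known exactly. Their poses are not given: they have to be found in the camera images.
- crate: Blue open tote fixed to the bench, outside 360 (x) x 210 (y) x 90 mm high. Origin: centre of its underside; x along its length, away from the robot; z up. Inside 350 x 200 mm; floor top at z = 6, rim at z = 90 mm. Guides for the divider at x = 50 mm on both side walls: a pair of ribs (x = 34 to 66 mm, floor to rim) standing 12 mm into the tote, 12 mm apart, with a ledge between at z = 58 mm.
- crate_lid_edge (a point): Middle of the free edge of the fixed black half-lid, on its underside: tote x = -70, y = 0, z = 90 mm; axes as the tote's. The lid, 4 mm thick with 2 mm ribs on top, covers the tote from here to its near (robot-side) end. The rest, x = -70 to 175 mm of the tote, is open: 245 mm long, so the 320 mm level comes out only when tilted.
- divider_center (a point): Centre of the white plastic divider panel, loose, 8 mm thick (its x) x 190 mm wide (its y) x 70 mm tall (its z), 0.12 kg. At the start it stands upright across the tote in the guides, above the level: lower edge on the ledges 58 mm, upper edge 128 mm above the bench (38 mm over the rim). It lifts straight up.
- rack_slot (a point): Middle of the floor (12 mm above the bench) of the free slot in the fixed black steel rack; x across the slot, y along it, z up. Slot 11 mm wide, 100 mm long, open at both ends; straight sides 20 mm high, then a mouth flaring to 23 mm at 32 mm above this point. A seated divider's centre is 35 mm above it. Grey dividers, tops 55 mm above slot floor, stand at x = -80 and -125 mm.
- level_center (a point): Centre of the yellow spirit level: rigid bar 320 mm long (its x, pointing away from the robot) x 22 mm wide (its y) x 45 mm tall (its z), 0.28 to 0.46 kg, balanced at its centre; black end caps, green vials. It starts loose on its 22 mm edge on the tote's floor, roughly lengthwise, under the divider, with its near end 85 to 105 mm under the half-lid.
- level_near_end (a point): Middle of the level's near end face (160 mm from its centre, towards the robot), under the half-lid at the start.
- level_far_end (a point): Middle of the level's far end face (160 mm from its centre, away from the robot).
- stored0: Grey divider, 8 x 170 x 55 mm, standing in the rack slot farthest from the free one; leave alone. Origin: middle of its lower edge.
- stored1: Grey divider, 8 x 170 x 55 mm, standing in the rack's middle slot; leave alone. Origin: middle of its lower edge.
- tin: Tin, 66 mm diameter, 90 mm high, on the bench beyond the rack; leave alone. Origin: centre of its underside.
- mallet: Hand hammer lying on the bench to the right of the tote; leave alone. Origin: on its underside.
Mind the look-alikes: they are no part of the job. What is shaped like the part that bears divider_center but orange or pink is not meant.

How it is judged:
By the outcome, as a careful person would: the job done as asked, in the order asked, and still so for the second after the job is handed in, while the arm keeps its last pose, push and grip.
It also fails if it takes over 58 s, if anything falls off the work surface, if the arm or the gripper's body presses on something with over 40 N, if the wrist force passes 120 N, or if a joint passes its speed limit or range.

ROBOT

A 6-joint arm with a two-finger parallel gripper is mounted at the origin on the work surface. World frame = base frame: x ahead of the robot, y to its left, z up, the work surface at z = 0. Lengths are in m, angles in rad, forces in N, time in s.
With the tool pointing down it reaches from about 0.425 to 0.925 m from the base axis. Payload 12.5 kg.
Tool frame: the origin (TCP) lies at the very end of the fingers, on their centre line; the grasp point (between the pads) lies 19 mm behind it (tcp_to_grasp is the distance from the TCP to the grasp point, in m); z points along the fingers, y is the line along which they close (so a half turn about z gives the same grasp; the last joint's range is limited). The gripper opens to 85 mm and grips with 20 to 120 N. Pads are 22 mm wide; open, the fingers measure 114 mm over their backs; the gripper's body (76 mm by 85 mm) begins 54 mm behind the grasp point. The pads swing forward as they close: fully open they stand 13 mm farther back than shut.
Start: joints at [1.218, 0.491, 1.559, -0, 1.092, -0.106], TCP at [0.153, 0.606, 0.231] pointing down, gripper open.
Joint ranges: [-3.1, 3.1], [-0.84, 2.19], [0.05, 2.79], [-1.13, 4.28], [0.06, 2.93], [-2.69, 2.69]. Speed limits (rad/s): [2.22, 2.22, 2.79, 3.14, 3.14, 3.14].

INTERFACE

Orientations are given as a rotation vector (axis times angle).
In Python, from workcell import observe, read_camera, calibration, finish_job, tcp_to_grasp gives the robot as it stands.
- The arm moves only by the shell command python3 -m handwheel 'ROWS' [FORCE]. ROWS is JSON, a list of rows, each a list of 3 entries, a list of its own where there are three numbers: the opening, from -1 (shut) to 1 (fully open), so that 0 is half open, then the shift along the tool's x, y, z each as a share of 250 mm, from -1 to 1, then the turn about the tool's z as a share of 30 degrees, from -1 to 1. In form: [[jaw, [tx, ty, tz], yaw], ...]. A call has 1 to 20 rows; each row is the pose to reach, as a shift and turn from the pose commanded when the call began, along the tool's axes at that moment; what a row does not reach only later rows make up. A row lasts 1/8 s, in which the tool goes at most 62.5 mm and 10.7 degrees, less where a joint would pass 70% of its speed; a pose out of reach is approached as far as the arm can. A call with a number of a shift or a turn outside -1 to 1 is refused whole. A call with a gripper value outside its range is refused whole. The fingers move at their own pace and stop on an object; FORCE is the grip in N (left out, the last holds). Time passes only in rows, so rows that repeat a pose let the fingers close. It gives the time, the measured TCP pose, the force, the opening and the grip force at its end, in the units of the state.
- observe(): the state, without advancing time (a new reading comes with each control period).
- read_camera(name): name is "side" or "top"; returns the picture (420x560x3 uint8, blue, green, red); there is no depth.
- calibration(name): a dict with "fx", "fy", "cx", "cy" (pixels), "k1" (the pictures are not rectified: a ray, as slopes to the right and down, at radius r is drawn at 1 + k1 r^2 times it, then the intrinsics apply), "origin" and "orientation" of the camera in the world. Camera axes: x right, y down, z forward; pixel columns grow to the right and rows downward; lengths in m; the calibration is good to about 2 mm. A picture is of the moment at which its call begins. calibration takes no time and is no camera call.
- finish_job(): hands the job in; it is judged then, once.
The state is a dict: "clock": time; "qpos": joint angles; "joint_vel": joint speeds; "effort": joint torques, N m; "position": TCP position; "tool_rot": TCP orientation; "ft_force": force on the tool from outside, world axes, zero at the start; "moment": the same for the moment, N m; "finger_gap": opening from 0.0 (shut) to 1.0 (fully open); "grasp_force": force on a finger pad.
Only numpy, scipy, OpenCV 4.12 (cv2) and the standard library are available. Lean on these libraries where they do the work, as an engineer would, in place of code of your own. Each camera call takes 0.05 s, during which the arm holds its last target. There are 200 camera calls.

## Working session

There is one attempt and no reset: what is moved stays moved. The work goes in short steps, Python scripts to look and compute and a shell command to move; the robot and the scene stay as the last step left them, time stands still between calls to the robot, and variables do not carry over. Pictures are saved under pics/ and viewed, at most 13 in all, crops included, and the job is handed in when it is done.

```bash
mkdir -p pics; ls; python3 - <<'E'
from workcell import *
import cv2
for n in("top","side"):
    im=read_camera(n); cv2.imwrite(f"pics/{n}0.png",im); c=calibration(n); print(n,c)
print(observe(),tcp_to_grasp)
E
```

```text
pics
top {'fx': 474.62852374602005, 'fy': 474.62852374602005, 'cx': 280.3495169408026, 'cy': 201.82261496411635, 'k1': 0.01925101064497765, 'origin': array([ 0.27702311, -0.09241192,  1.14520888]), 'orientation': array([-2.09237743,  2.13528847, -0.18326332])}
side {'fx': 383.05160119822887, 'fy': 383.05160119822887, 'cx': 273.54844803248693, 'cy': 216.4258350520065, 'k1': -0.0026524280417443463, 'origin': array([-0.11420924, -0.68148738,  0.87796628]), 'orientation': array([-2.18931312,  0.89618897, -0.37085524])}
{'clock': 0.1, 'qpos': array([ 1.21836999e+00,  4.91480256e-01,  1.55937103e+00, -2.52765420e-05,
        1.09169925e+00, -1.05610985e-01]), 'joint_vel': array([ 0.00150799, -0.00191813, -0.00237314,  0.00038857,  0.00053961,
       -0.00141305]), 'effort': array([ 2.59890534e-03, -6.19444513e+01, -2.62026590e+01, -1.16708861e-04,
        2.93286961e-03, -3.12253519e-05]), 'position': array([0.15262209, 0.60588187, 0.23080402]), 'tool_rot': array([-3.86671023e-01, -3.11750841e+00,  1.47326058e-03]), 'ft_force': array([0.35098351, 0.51996904, 0.15054569]), 'moment': array([-0.01334299,  0.05787839, -0.0159674 ]), 'grasp_force': 0.0, 'finger_gap': 1.0000731805473881} 0.0187
```

View pics/top0.png

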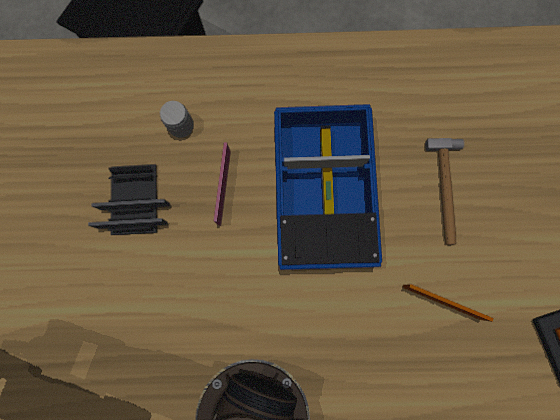

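View pics/side0.png

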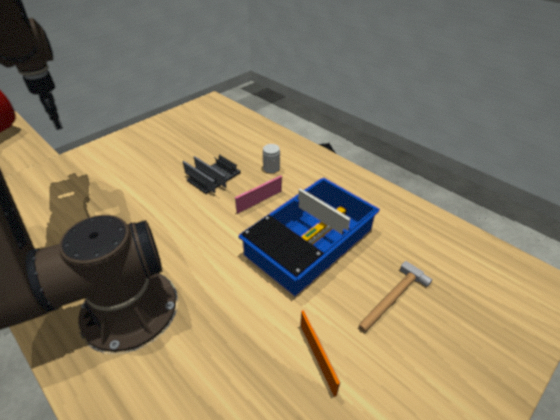

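Top view: the tote rim spans about (275,107) to (381,268) and the white divider's top edge runs from (284,160) to (369,158). The level is yellow at u≈327. The rack is at (133,200), with grey dividers at rows 204 and 223 and the free slot near row 172. The side view agrees. The pink and orange panels are decoys.

```bash
cat > h.py <<'E'
import numpy as np, cv2
from workcell import *
from scipy.spatial.transform import Rotation as R
def ray(n,uv):
    c=calibration(n); K=np.array([[c['fx'],0,c['cx']],[0,c['fy'],c['cy']],[0,0,1]])
    p=cv2.undistortPoints(np.array(uv,float).reshape(-1,1,2),K,np.array([c['k1'],0,0,0,0.])).reshape(-1,2)
    return c['origin'],(R.from_rotvec(c['orientation']).as_matrix()@np.c_[p,np.ones(len(p))].T).T
def onz(n,uv,z):
    o,d=ray(n,uv); return o+d*((z-o[2])/d[:,2:])
def proj(n,P):
    c=calibration(n); K=np.array([[c['fx'],0,c['cx']],[0,c['fy'],c['cy']],[0,0,1]])
    Rw=R.from_rotvec(c['orientation']).inv()
    return cv2.projectPoints(np.array(P,float).reshape(-1,3),Rw.as_rotvec(),-Rw.apply(c['origin']),K,np.array([c['k1'],0,0,0,0.]))[0].reshape(-1,2)
def show(n,name,u0,u1,v0,v1,s):
    im=read_camera(n); cv2.imwrite(f"pics/{name}.png",cv2.resize(im[v0:v1,u0:u1],None,fx=s,fy=s,interpolation=cv2.INTER_CUBIC)); return im
E
python3 - <<'E'
from h import *
im=cv2.imread("pics/top0.png"); hsv=cv2.cvtColor(im,cv2.COLOR_BGR2HSV)
def mask(lo,hi,box):
    m=cv2.inRange(hsv,np.array(lo),np.array(hi)); k=np.zeros_like(m); u0,u1,v0,v1=box; k[v0:v1,u0:u1]=m[v0:v1,u0:u1]; return k
def rect(m): return cv2.minAreaRect(np.argwhere(m)[:,::-1].astype(np.float32))
b=rect(mask((100,120,40),(130,255,255),(250,400,90,290))); print("tote px",b)
w=rect(mask((0,0,110),(180,60,255),(278,376,145,172)));print("div px",w)
y=mask((20,120,80),(35,255,255),(300,350,110,220)); 
for v in range(122,218,8):
    u=np.where(y[v])[0]; print(v,u.min() if len(u) else None,u.max() if len(u) else None,end=' | ')
bc=cv2.boxPoints(b); print("\ntote",onz("top",bc,.09)[:,:2]); print("div",onz("top",cv2.boxPoints(w),.128)[:,:2])
for nm,(u0,u1,v0,v1),s in(("cr",(80,180,150,245),4),("ct",(265,390,95,280),3.2)):
    pass
a=cv2.resize(im[155:245,80:180],(500,450),interpolation=cv2.INTER_CUBIC)
c=cv2.resize(im[95:280,265:390],(304,450),interpolation=cv2.INTER_CUBIC)
cv2.imwrite("pics/c0.png",np.hstack([np.clip(a.astype(int)*2,0,255).astype(np.uint8),c]))
E
```

```text
tote px ((327.1276550292969, 186.82907104492188), (162.17662048339844, 103.34261322021484), 88.09085083007812)
div px ((326.4972229003906, 157.41281127929688), (3.1412746906280518, 85.11585998535156), 88.18170166015625)
122 None None | 130 322 329 | 138 322 330 | 146 322 330 | 154 322 331 | 162 None None | 170 323 324 | 178 323 332 | 186 324 332 | 194 324 332 | 202 324 333 | 210 325 333 | 
tote [[ 0.70653617 -0.06251222]
 [ 0.70853852 -0.30482647]
 [ 0.33148241 -0.29546812]
 [ 0.32827093 -0.06855896]]
div [[ 0.57366751 -0.08650304]
 [ 0.57527282 -0.27503906]
 [ 0.56806544 -0.27487702]
 [ 0.56643975 -0.08658058]]
```

View pics/c0.png

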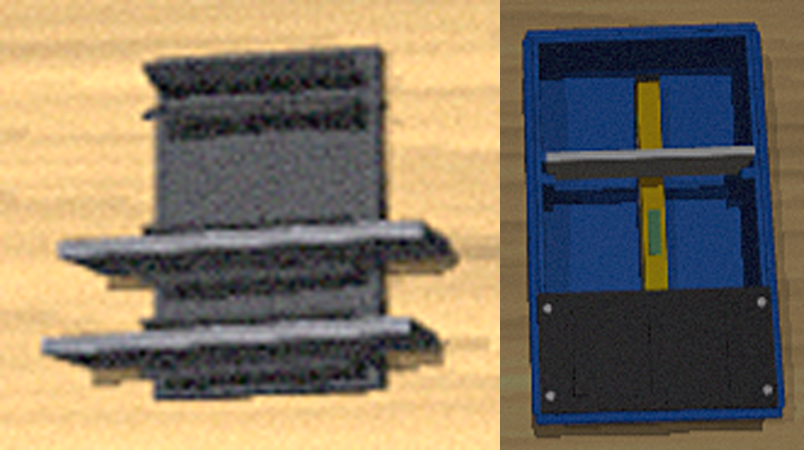

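The crops show the grey tops as light lines. In rack-crop pixels (5x) they run (62,248)-(420,230) and (45,345)-(408,325). The free slot's two walls have tops near y≈60 and y≈105. Next I'll compute the rack pose and write a move planner that prints row numbers.

```bash
cat >> h.py <<'E'
def need(x,y,z,az=None):
    "rows (shares) from the current pose to TCP x,y,z with tool y at azimuth az deg (mod 180)"
    s=observe(); M=R.from_rotvec(s['tool_rot']).as_matrix()
    t=M.T@(np.array([x,y,z])-s['position'])/.25
    a=np.degrees(np.arctan2(M[1,1],M[0,1])); w=0 if az is None else (a-az+90)%180-90
    print("shift",t.round(4),"yaw",round(w/30,4),"az now",a.round(2),"tilt",M[:,2].round(4))
E
python3 - <<'E'
from h import *
im=cv2.imread("pics/top0.png"); g=cv2.cvtColor(im,cv2.COLOR_BGR2GRAY).astype(float)
P=lambda l:[(80+(a-2)/5,155+(b-2)/5) for a,b in l]
def fit(u0,u1,va,vb,thr):
    pts=[]
    for u in range(u0,u1):
        # centre of the light band near the expected line
        vc=va+(vb-va)*(u-u0)/(u1-u0); vs=np.arange(int(vc)-3,int(vc)+5); w=np.clip(g[vs,u]-thr,0,None)
        if w.sum()>0: pts.append((u,(w*vs).sum()/w.sum()))
    return np.array(pts)
for nm,a,b in(("mid",(62,248),(420,230)),("far",(45,345),(408,325))):
    (u0,v0),(u1,v1)=P([a,b]); pts=fit(int(u0)+14,int(u1)-10,v0-(v0-v1)*.2,v1+(v0-v1)*.15,70)
    k=np.polyfit(pts[:,0],pts[:,1],1); e=[(u,np.polyval(k,u)) for u in(u0,u1)]
    W=onz("top",e,.067)[:,:2]; d=W[0]-W[1]; print(nm,W,W.mean(0),"len",np.hypot(*d),"yaw",np.degrees(np.arctan2(-d[0],d[1])))
print("wall tops crop", onz("top",P([(147,67),(358,53),(152,115),(383,98)]),.044)[:,:2])
print("base corners", onz("top",P([(382,48),(385,385),(157,397)]),.006)[:,:2])
for u in(118,128,138,148): print(u,g[160:204,u].astype(int).tolist())
# level
y=cv2.inRange(cv2.cvtColor(im,cv2.COLOR_BGR2HSV),(20,120,80),(35,255,255))
pts=[]
for v in list(range(131,152))+list(range(182,212)):
    u=np.where(y[v,300:350])[0]+300; pts.append((.5*(u.min()+u.max()),v))
k=np.polyfit([p[1] for p in pts],[p[0] for p in pts],1)
L=onz("top",[(np.polyval(k,v),v) for v in(128,213)],.051); print("level",L,k)
rows=np.where(y[100:150,320:332].any(1))[0]+100; print("far row",rows.min())
need(.4,.4,.231,46);
E
```

```text
mid [[0.48916667 0.36172091]
 [0.49326822 0.19537221]] [0.49121744 0.27854656] len 0.16639926307413266 yaw 1.4124154931488337
far [[0.44687701 0.36715095]
 [0.44657355 0.1995936 ]] [0.44672528 0.28337227] len 0.16755762005648045 yaw -0.10376620373516042
wall tops crop [[0.58104233 0.33537676]
 [0.58570072 0.23384882]
 [0.55720014 0.33180792]
 [0.56309361 0.22110384]]
base corners [[0.59865558 0.23320149]
 [0.42950464 0.22649714]
 [0.42604688 0.33703802]]
118 [103, 105, 100, 95, 101, 104, 63, 37, 14, 27, 26, 23, 11, 19, 51, 44, 40, 36, 24, 28, 13, 28, 27, 46, 53, 42, 48, 45, 44, 51, 51, 47, 50, 47, 48, 42, 44, 49, 50, 32, 32, 50, 70, 78]
128 [105, 105, 96, 98, 103, 84, 46, 30, 20, 31, 35, 20, 20, 23, 48, 36, 38, 37, 27, 24, 31, 23, 46, 49, 47, 44, 38, 45, 48, 46, 47, 49, 50, 42, 43, 47, 42, 47, 47, 37, 29, 65, 77, 83]
138 [105, 96, 98, 99, 95, 55, 36, 22, 25, 31, 30, 15, 27, 16, 37, 24, 37, 30, 18, 22, 21, 41, 51, 43, 51, 44, 47, 49, 47, 44, 51, 45, 47, 42, 45, 50, 47, 42, 42, 25, 64, 81, 81, 50]
148 [102, 101, 109, 109, 74, 34, 27, 33, 20, 33, 21, 19, 17, 49, 34, 36, 30, 19, 18, 28, 21, 43, 52, 44, 40, 49, 44, 52, 42, 44, 48, 39, 50, 46, 45, 49, 46, 41, 31, 31, 64, 81, 83, 48]
level [[ 0.66673625 -0.18772485  0.051     ]
 [ 0.45863687 -0.18860932  0.051     ]] [4.24837069e-02 3.19995378e+02]
far row 101
shift [-1.1607e+00 -5.5680e-01 -3.0000e-04] yaw 0.9953 az now 75.86 tilt [-3.e-04 -9.e-04 -1.e+00]
```

```bash
python3 -m handwheel '[[1,[-0.05,0,0],0]]' 30
```

```text
clock: 0.22
position: [0.1646, 0.6029, 0.231]
tool_rot: [-0.385, -3.118, 0.001]
ft_force: [-0.4, 0.3, 0.5]
finger_gap: 1.0
grasp_force: 0.0
```

```bash
python3 -m handwheel '[[1,[-1,-0.55,0],0.99],[1,[-1,-0.55,0],0.99],[1,[-1,-0.55,0],0.99],[1,[-1,-0.55,0],0.99],[1,[-1,-0.55,0],0.99],[1,[-1,-0.55,0],0.99],[1,[-1,-0.55,0],0.99]]'
python3 - <<'E'
from h import *
need(.55,.15,.231,16)
im=cv2.imread("pics/top0.png"); g=cv2.cvtColor(im,cv2.COLOR_BGR2GRAY).astype(float)
# slopes of rack lines: top face of greys = brightest row per column
for va,vb,z in((204.5,201.5,.067),(224,220.5,.067)):
    pts=[]
    for u in range(96,160):
        vc=va+(vb-va)*(u-96)/64; vs=np.arange(round(vc)-2,round(vc)+3); w=np.clip(g[vs,u]-55,0,None)**2; pts.append((u,(w*vs).sum()/(w.sum()+1e-9)))
    pts=np.array(pts); l=cv2.fitLine(pts.astype(np.float32),cv2.DIST_HUBER,0,.01,.01).ravel()
    e=[(u,l[3]+(u-l[2])*l[1]/l[0]) for u in(96,126,158)]; W=onz("top",e,z); d=W[0]-W[2]; print(W[1,:2],np.degrees(np.arctan2(-d[0],d[1])),pts[::9].round(1).tolist())
E
```

```text
clock: 1.1
position: [0.3736, 0.4086, 0.2313]
tool_rot: [-1.173, -2.914, -0.0]
ft_force: [-0.2, 0.7, -0.8]
finger_gap: 1.0
grasp_force: 0.0
shift [-1.2255e+00 -2.5680e-01  9.0000e-04] yaw 1.0043 az now 46.13 tilt [-1.e-04  1.e-04 -1.e+00]
[0.49147005 0.28279346] 1.4924897308910092 [[96.0, 203.4], [105.0, 202.6], [114.0, 203.5], [123.0, 202.5], [132.0, 202.3], [141.0, 201.5], [150.0, 201.2], [159.0, 200.7]]
[0.44637757 0.28083874] 1.8706875142971235 [[96.0, 223.5], [105.0, 222.4], [114.0, 222.6], [123.0, 221.4], [132.0, 221.5], [141.0, 220.5], [150.0, 220.5], [159.0, 219.8]]
```

```bash
python3 -m handwheel '[[1,[-1,-0.3,0],0.99],[1,[-1,-0.3,0],0.99],[1,[-1,-0.3,0],0.99],[1,[-1,-0.3,0],0.99],[1,[-1,-0.3,0],0.99],[1,[-1,-0.3,0],0.99],[1,[-1,-0.3,0],0.99]]'
python3 -c "
from h import *
need(.571,-.1808,.2,0.5)"
```

```text
clock: 1.98
position: [0.5012, 0.1829, 0.2313]
tool_rot: [-1.878, -2.518, -0.0]
ft_force: [-0.3, 0.4, 0.2]
finger_gap: 0.994
grasp_force: 0.0
shift [-1.4739 -0.1475  0.1248] yaw 0.5358 az now 16.57 tilt [-2.e-04  2.e-04 -1.e+00]
```

```bash
python3 -m handwheel '[[1,[-1,-0.15,0],0.54],[1,[-1,-0.15,0],0.54],[1,[-1,-0.15,0],0.54],[1,[-1,-0.15,0],0.54],[1,[-1,-0.15,0],0.54],[1,[-1,-0.15,0],0.54]]'
python3 -c "
from h import *
need(.571,-.1808,.16,0.5)"
```

```text
clock: 2.72
position: [0.5367, -0.0677, 0.2312]
tool_rot: [-2.215, -2.227, -0.0]
ft_force: [-1.1, 0.7, -0.2]
finger_gap: 1.0
grasp_force: 0.0
shift [-0.4531  0.1347  0.2845] yaw -0.0064 az now 0.31 tilt [-3.e-04  4.e-04 -1.e+00]
```

```bash
python3 -m handwheel '[[0,[-0.45,0.135,0.2],0],[0,[-0.45,0.135,0.2],0],[0,[-0.45,0.135,0.2],0],[0,[-0.45,0.135,0.3],0],[0,[-0.45,0.135,0.4],0],[0,[-0.45,0.135,0.508],0],[0,[-0.45,0.135,0.508],0]]'
python3 - <<'E'
from h import *
need(.571,-.1808,.104,0.5)
a=show("top","t1",250,400,90,290,3)
b=read_camera("side");b=cv2.resize(b[150:300,210:400],None,fx=2,fy=2)
a=cv2.resize(a[90:290,250:400],None,fx=2,fy=2)
o=np.zeros((400,680,3),np.uint8);o[:a.shape[0],:300]=a;o[:300,300:]=b;cv2.imwrite("pics/t1.png",o)
E
```

```text
clock: 3.6
position: [0.5707, -0.1787, 0.1034]
tool_rot: [-2.211, -2.227, 0.001]
ft_force: [-0.2, 0.1, 0.9]
finger_gap: 0.503
grasp_force: 0.0
shift [-0.0085  0.0012 -0.0025] yaw -0.003 az now 0.41 tilt [-0.0027  0.0015 -1.    ]
```

View pics/t1.png

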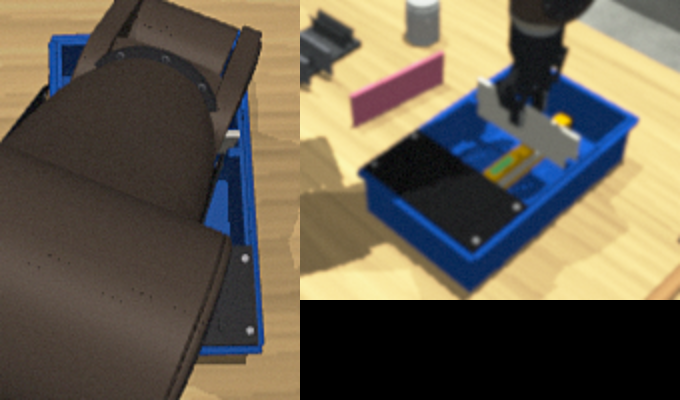

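The side view shows the fingers straddling the white divider near its middle. I'll close on it and lift.

```bash
python3 -m handwheel '[[-1,[0,0,0],0],[-1,[0,0,0],0],[-1,[0,0,0],0],[-1,[0,0,0],0],[-1,[0,0,0],0],[-1,[0,0,0],0],[-1,[0,0,0],0]]' 60
python3 -c "
from h import *
s=observe();print(s['position'],s['ft_force'],s['moment'],s['grasp_force']);need(.571,-.18,.104,0.5)"
```

```text
clock: 4.58
position: [0.5715, -0.1813, 0.1053]
tool_rot: [2.216, 2.226, 0.001]
ft_force: [0.8, 2.7, 7.1]
finger_gap: 0.079
grasp_force: 60.6
[ 0.57147045 -0.18129343  0.10528349] [0.80935863 2.74598561 7.12998736] [0.43147286 0.0547067  0.21979425] 60.63446044921875
shift [ 0.0052 -0.0019  0.0051] yaw -0.0078 az now 0.27 tilt [ 1.4e-03 -2.0e-04 -1.0e+00]
```

```bash
python3 -m handwheel '[[-1,[0,0,-0.08],0],[-1,[0,0,-0.16],0],[-1,[0,0,-0.24],0],[-1,[0,0,-0.4],0],[-1,[0,0,-0.6],0],[-1,[0,0,-0.6],0]]'
python3 -c "
from h import *
s=observe();print(s['ft_force'],s['moment'],s['grasp_force']);need(.5715,.284,.25,1.8)"
```

```text
clock: 5.32
position: [0.5721, -0.1819, 0.2581]
tool_rot: [2.212, 2.222, 0.004]
ft_force: [-0.8, 0.0, -0.8]
finger_gap: 0.082
grasp_force: 59.6
[-0.7726149   0.04000639 -0.83782099] [-0.00399397  0.02565992 -0.03584473] 59.6293830871582
shift [1.8636 0.0056 0.0275] yaw -0.0516 az now 0.25 tilt [ 0.0061 -0.0026 -1.    ]
```

```bash
python3 -m handwheel '[[-1,[0.2,0,0],-0.05],[-1,[0.4,0,0],-0.05],[-1,[0.6,0,0],-0.05],[-1,[0.8,0,0],-0.05],[-1,[0.95,0,0],-0.05],[-1,[0.95,0,0],-0.05]]'
python3 -m handwheel '[[-1,[0.2,0,0],0],[-1,[0.4,0,0],0],[-1,[0.6,0,0],0],[-1,[0.75,0,0.1],0],[-1,[0.86,0,0.3],0],[-1,[0.91,0,0.4],0],[-1,[0.91,0,0.4],0],[-1,[0.91,0,0.4],0]]'
python3 - <<'E'
from h import *
s=observe();print(s['ft_force'],s['grasp_force'],s['position']);need(.5715,.284,.15,1.8)
a=cv2.resize(read_camera("top")[130:250,70:220],None,fx=3,fy=3,interpolation=cv2.INTER_CUBIC)
b=cv2.resize(read_camera("side")[100:220,160:280],None,fx=3,fy=3,interpolation=cv2.INTER_CUBIC)
cv2.imwrite("pics/t2.png",np.clip(np.hstack([a[:,:430],b]).astype(int)*1.6,0,255).astype(np.uint8))
E
```

```text
clock: 6.08
position: [0.5694, 0.0583, 0.2533]
tool_rot: [-2.183, -2.257, 0.001]
ft_force: [-0.7, 0.4, -1.4]
finger_gap: 0.077
grasp_force: 59.5
clock: 7.08
position: [0.5637, 0.2827, 0.1551]
tool_rot: [2.188, 2.254, 0.001]
ft_force: [-0.1, 0.1, -0.9]
finger_gap: 0.079
grasp_force: 59.5
[-0.07161475  0.10425123 -0.88745301] 59.472949504852295 [0.56369434 0.2827023  0.15511781]
shift [0.0042 0.0313 0.0205] yaw -0.0027 az now 1.72 tilt [ 9.e-04  2.e-04 -1.e+00]
```

View pics/t2.png

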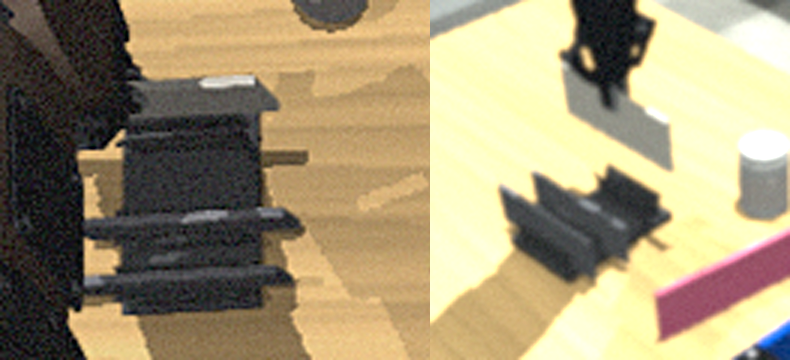

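Top crop: the held divider's bright top edge is at (200–255, 82), with the rack's free slot just below it. I'll compare its camera position with the TCP to get the camera bias.

```bash
python3 - <<'E'
from h import *
im=read_camera("top"); g=cv2.cvtColor(im,cv2.COLOR_BGR2GRAY).astype(float)
pts=[]
for u in range(138,154):
    vs=np.arange(153,162); w=np.clip(g[vs,u]-np.median(g[vs,u])-8,0,None); pts.append((u,(w*vs).sum()/w.sum(),w.max()))
pts=np.array(pts); print(pts[::3].round(1).tolist())
k=np.polyfit(pts[:,0],pts[:,1],1); W=onz("top",[(u,np.polyval(k,u)) for u in(138,146,153)],observe()['position'][2]+.0227); d=W[0]-W[2]
print(W,np.degrees(np.arctan2(-d[0],d[1])))
print(g[150:164,144:150].astype(int).tolist())
E
```

```text
[[138.0, 157.5, 20.0], [141.0, 157.4, 18.0], [144.0, 156.6, 10.0], [147.0, 156.3, 23.0], [150.0, 155.8, 34.0], [153.0, 156.2, 34.0]]
[[0.56540001 0.22264347 0.17834692]
 [0.56735646 0.20571637 0.17834692]
 [0.56906833 0.19089459 0.17834692]] 6.5908348373326815
[[118, 112, 117, 118, 117, 114], [115, 112, 109, 113, 111, 113], [114, 111, 118, 115, 115, 114], [119, 118, 119, 115, 118, 120], [113, 108, 110, 108, 112, 107], [116, 123, 128, 126, 129, 130], [127, 131, 128, 129, 131, 133], [131, 137, 137, 139, 140, 138], [107, 95, 80, 88, 80, 81], [61, 60, 42, 42, 48, 53], [53, 51, 51, 54, 60, 48], [54, 53, 51, 60, 50, 52], [49, 55, 51, 56, 60, 52], [55, 53, 44, 54, 56, 58]]
```

```bash
python3 - <<'E'
from h import *
g=cv2.cvtColor(read_camera("top"),cv2.COLOR_BGR2GRAY).astype(float); pts=[]
for u in range(128,156):
    c=g[155:163,u]; i=np.where(c<90)[0]
    if len(i) and i[0]>0: i=i[0]; pts.append((u,155+i-1+(c[i-1]-90)/(c[i-1]-c[i])))
pts=np.array(pts);print(pts[::4].round(2).tolist())
l=cv2.fitLine(pts.astype(np.float32),cv2.DIST_HUBER,0,.01,.01).ravel()
W=onz("top",[(u,l[3]+(u-l[2])*l[1]/l[0]) for u in(130,142,154)],observe()['position'][2]+.0227); d=W[0]-W[2]
y=np.degrees(np.arctan2(-d[0],d[1])); print(W[:,:2],y)
s=observe(); p=s['position']; print("front-edge x predicted at those y", p[0]-.004-np.tan(np.radians(1.7))*(W[:,1]-p[1]))
E
```

```text
[[128.0, 155.65], [132.0, 155.54], [136.0, 157.34], [140.0, 158.77], [144.0, 158.5], [148.0, 157.92], [152.0, 157.98]]
[[0.56895825 0.23981758]
 [0.56574546 0.21419385]
 [0.56253459 0.18859852]] -7.148442665002093
front-edge x predicted at those y [0.56086124 0.56162174 0.56238139]
```

```bash
python3 -m handwheel '[[-1,[0.004,0.029,0],0],[-1,[0.004,0.029,0.1],0],[-1,[0.004,0.029,0.2],0],[-1,[0.004,0.029,0.25],0],[-1,[0.004,0.029,0.27],0],[-1,[0.004,0.029,0.29],0],[-1,[0.004,0.029,0.29],0]]'
python3 -c "
from h import *
s=observe();print(s['ft_force'],s['moment'],s['position']);need(.571,.284,.0593,1.8)"
```

```text
clock: 8.15
position: [0.5704, 0.2848, 0.0821]
tool_rot: [2.187, 2.255, 0.001]
ft_force: [0.2, -0.6, -2.1]
finger_gap: 0.078
grasp_force: 59.6
[ 0.24952305 -0.55443248 -2.11170029] [-0.01635689 -0.00458639 -0.01060153] [0.57043249 0.28479449 0.08207251]
shift [-0.0033  0.0021  0.0911] yaw -0.0014 az now 1.76 tilt [ 4.e-04  2.e-04 -1.e+00]
```

```bash
python3 -m handwheel '[[-1,[0,0,0.02],0],[-1,[0,0,0.04],0],[-1,[0,0,0.055],0],[-1,[0,0,0.055],0]]'
python3 -c "
from h import *
s=observe();print(s['ft_force'],s['moment'],s['position'])"
```

```text
clock: 8.65
position: [0.5701, 0.2847, 0.0677]
tool_rot: [-2.187, -2.255, 0.001]
ft_force: [0.8, -0.8, -1.3]
finger_gap: 0.079
grasp_force: 59.6
[ 0.83287727 -0.84010475 -1.28875355] [0.02002443 0.01357462 0.00966048] [0.57014592 0.28471294 0.06766858]
```

```bash
python3 -m handwheel '[[-1,[0,0,0.015],0],[-1,[0,0,0.025],0],[-1,[0,0,0.034],0],[-1,[0,0,0.038],0],[-1,[0,0,0.038],0]]'
python3 -c "
from h import *
s=observe();print(s['ft_force'],s['moment'],s['position'])"
```

```text
clock: 9.28
position: [0.5704, 0.2848, 0.0593]
tool_rot: [2.187, 2.255, 0.001]
ft_force: [-2.5, -0.8, 6.3]
finger_gap: 0.077
grasp_force: 60.8
[-2.49681917 -0.80567545  6.31446298] [-0.19837119  0.42397195  0.01677781] [0.57038725 0.28479736 0.05934919]
```

```bash
python3 -m handwheel '[[0,[0,0,0],0],[0,[0,0,0],0],[0,[0,0,0],0],[0,[0,0,-0.1],0],[0,[0,0,-0.3],0],[0,[0,0,-0.5],0],[0,[0,0,-0.7],0],[0,[-0.25,0,-0.7],0.2],[0,[-0.5,0,-0.7],0.5],[0,[-0.75,0,-0.7],0.8],[0,[-1,0,-0.7],1],[0,[-1,0,-0.7],1],[0,[-1,0,-0.7],1]]'
python3 - <<'E'
from h import *
need(.65,-.1878,.2,-89.9)
t=read_camera("top");s=read_camera("side")
a=cv2.resize(t[130:250,70:220],None,fx=3,fy=3,interpolation=cv2.INTER_CUBIC)
b=cv2.resize(s[130:250,160:280],None,fx=3,fy=3,interpolation=cv2.INTER_CUBIC)
cv2.imwrite("pics/t3.png",np.clip(np.hstack([a[:,:430],b]).astype(int)*1.4,0,255).astype(np.uint8))
E
```

```text
clock: 10.9
position: [0.5779, 0.035, 0.2335]
tool_rot: [-2.696, -1.612, -0.0]
ft_force: [-0.9, 0.7, -0.3]
finger_gap: 0.499
grasp_force: 0.0
shift [-0.6488  0.6757  0.1336] yaw 2.0555 az now -28.24 tilt [-1.e-04  3.e-04 -1.e+00]
```

View pics/t3.png

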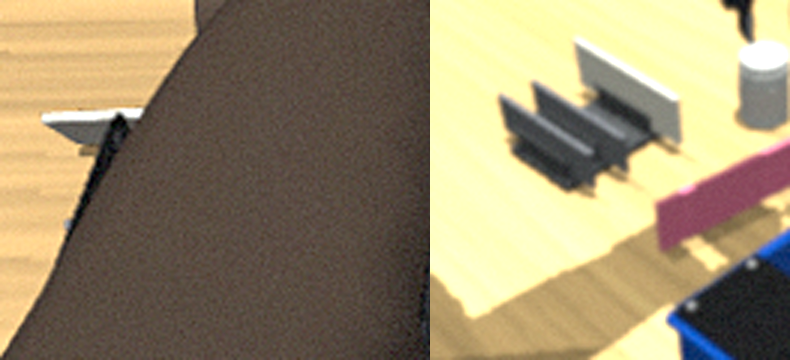

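The side view shows the white divider seated upright in the free slot, with both grey dividers undisturbed. Next I'll move to the level.

```bash
python3 -m handwheel '[[1,[0,0.1,0],0.3],[1,[0,0.2,0],0.6],[1,[0,0.2,0],0.9],[1,[0,0.2,0],1],[1,[0,0.2,0],1]]'
python3 -m handwheel '[[1,[0,0,0],0.35],[1,[0,0,0],0.7],[1,[0,0,0],1],[1,[0,0,0],1.0],[1,[0,0,0],1]]'
python3 - <<'E'
from h import *
need(.645,-.1878,.15,-89.9)
im=read_camera("top");cv2.imwrite("pics/raw4.png",im); s=read_camera("side");cv2.imwrite("pics/raw4s.png",s)
a=cv2.resize(im[95:280,265:390],None,fx=3,fy=3,interpolation=cv2.INTER_CUBIC)
b=cv2.resize(s[170:300,230:390],None,fx=2.5,fy=2.5,interpolation=cv2.INTER_CUBIC)
o=np.zeros((555,375+400,3),np.uint8);o[:,:375]=a;o[:325,375:]=b
cv2.imwrite("pics/t4.png",np.clip(o.astype(int)*1.6,0,255).astype(np.uint8))
E
```

```text
clock: 11.62
position: [0.622, 0.0127, 0.2334]
tool_rot: [-3.02, -0.864, 0.0]
ft_force: [-1.0, 0.1, 0.3]
finger_gap: 1.003
grasp_force: 0.0
clock: 12.25
position: [0.622, 0.0116, 0.2336]
tool_rot: [-3.141, -0.056, -0.0]
ft_force: [-0.2, 0.2, -0.7]
finger_gap: 1.002
grasp_force: 0.0
shift [0.0637 0.8006 0.3342] yaw 0.0644 az now -87.97 tilt [ 0.e+00  1.e-04 -1.e+00]
```

View pics/t4.png

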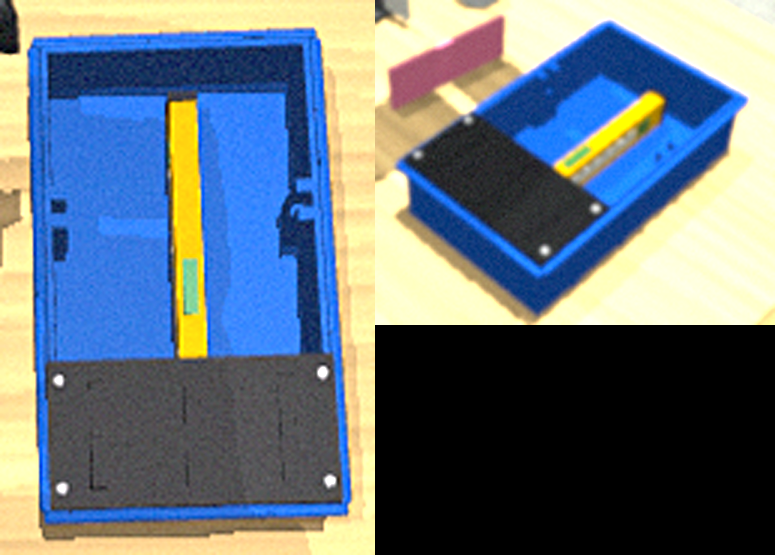

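The tote is clear of the divider. The level's top runs from crop (182,94), where the black cap ends at v≈126, to (192,355) at the lid, and the vial is at (190,287).

```bash
python3 - <<'E'
from h import *
C=lambda l:[(265+(a-1)/3,95+(b-1)/3) for a,b in l]
W=onz("top",C([(182,94),(182.5,101),(187,230),(192,355),(190,287)]),.051);print(W[:,:2].round(4).tolist()); d=W[1]-W[3];print("yaw",np.degrees(np.arctan2(d[1],d[0])))
print("rim corners",onz("top",C([(31,38),(318,30),(349,513),(44,520)]),.09)[:,:2].round(4).tolist(),"lid edge",onz("top",C([(48,365),(333,352)]),.096)[:,:2].round(4).tolist())
im=cv2.imread("pics/raw4.png");y=cv2.inRange(cv2.cvtColor(im,cv2.COLOR_BGR2HSV),(20,120,80),(35,255,255))
for v in range(130,212,10): u=np.where(y[v,300:350])[0]+300; print(v,onz("top",[(u.min()-.5,v),(u.max()+.5,v)],.051)[:,:2].round(4).tolist())
E
```

```text
[[0.6718, -0.1877], [0.6659, -0.1879], [0.5589, -0.1876], [0.4587, -0.1877], [0.5127, -0.1882]]
yaw -0.03451640669389419
rim corners [[0.7068, -0.0677], [0.7074, -0.2922], [0.3326, -0.2945], [0.3317, -0.0711]] lid edge [[0.4459, -0.0763], [0.4512, -0.2885]]
130 [[0.662, -0.1757], [0.6614, -0.1973]]
140 [[0.6368, -0.1748], [0.6362, -0.1988]]
150 [[0.6118, -0.1764], [0.6113, -0.1978]]
160 [[0.587, -0.1755], [0.5864, -0.1993]]
170 [[0.5624, -0.177], [0.5619, -0.1983]]
180 [[0.538, -0.1762], [0.5375, -0.1997]]
190 [[0.5138, -0.1753], [0.5133, -0.1988]]
200 [[0.4898, -0.1768], [0.4893, -0.2002]]
210 [[0.466, -0.176], [0.4655, -0.1993]]
```

```bash
python3 -m handwheel '[[1,[0.02,0.2,0.1],0.07],[1,[0.03,0.4,0.2],0.07],[1,[0.044,0.6,0.3],0.07],[1,[0.044,0.797,0.35],0.07],[1,[0.044,0.797,0.35],0.07],[1,[0.044,0.797,0.45],0.07],[1,[0.044,0.797,0.55],0.07],[1,[0.044,0.797,0.65],0.07],[1,[0.044,0.797,0.65],0.07]]'
python3 -c "
from h import *
s=observe();print(s['ft_force'],s['position']);need(.640,-.187,.018,-90)"
```

```text
clock: 13.48
position: [0.6385, -0.1864, 0.0699]
tool_rot: [-3.14, 0.007, 0.004]
ft_force: [0.1, -0.2, 0.0]
finger_gap: 1.003
grasp_force: 0.0
[ 0.10890738 -0.17503762  0.00223526] [ 0.63852272 -0.18643138  0.06985645]
shift [0.0065 0.0025 0.2074] yaw -0.0079 az now -90.24 tilt [-0.0026  0.0012 -1.    ]
```

```bash
python3 -m handwheel '[[1,[0.006,0.002,0.07],0],[1,[0.006,0.002,0.14],0],[1,[0.006,0.002,0.205],0],[1,[0.006,0.002,0.205],0],[-1,[0.006,0.002,0.205],0],[-1,[0.006,0.002,0.205],0],[-1,[0.006,0.002,0.205],0],[-1,[0.006,0.002,0.205],0],[-1,[0.006,0.002,0.205],0],[-1,[0.006,0.002,0.205],0]]' 20
python3 -c "
from h import *
s=observe();print(s['ft_force'],s['moment'],s['position'],s['finger_gap'],s['grasp_force'])"
```

```text
clock: 14.72
position: [0.6408, -0.1881, 0.0203]
tool_rot: [3.142, -0.01, 0.001]
ft_force: [-0.8, 1.6, 6.1]
finger_gap: 0.253
grasp_force: 22.9
[-0.77414314  1.55834845  6.12426508] [ 0.26141373  0.11539734 -0.1564172 ] [ 0.64083057 -0.18811061  0.02025358] 0.2531485169856409 22.862473726272583
```

```bash
python3 -m handwheel '[[-1,[0,0,-0.03],0],[-1,[0,0,-0.06],0],[-1,[0,0,-0.09],0],[-1,[0,0,-0.12],0],[-1,[0,0,-0.15],0],[-1,[0,0,-0.18],0],[-1,[0,0,-0.18],0]]' 20
python3 - <<'E'
from h import *
s=observe();print(s['ft_force'],s['moment'],s['position'],s['finger_gap'],s['grasp_force'])
b=cv2.resize(read_camera("side")[140:290,210:410],None,fx=3,fy=3,interpolation=cv2.INTER_CUBIC)
cv2.imwrite("pics/t5.png",b)
E
```

```text
clock: 15.6
position: [0.641, -0.1882, 0.0655]
tool_rot: [3.141, -0.009, 0.002]
ft_force: [0.7, -0.8, -3.5]
finger_gap: 0.258
grasp_force: 21.6
[ 0.69664396 -0.78495671 -3.46427774] [-0.00815435 -0.2060049   0.01502267] [ 0.64100734 -0.18822867  0.06554618] 0.25849790728048816 21.583832502365112
```

View pics/t5.png

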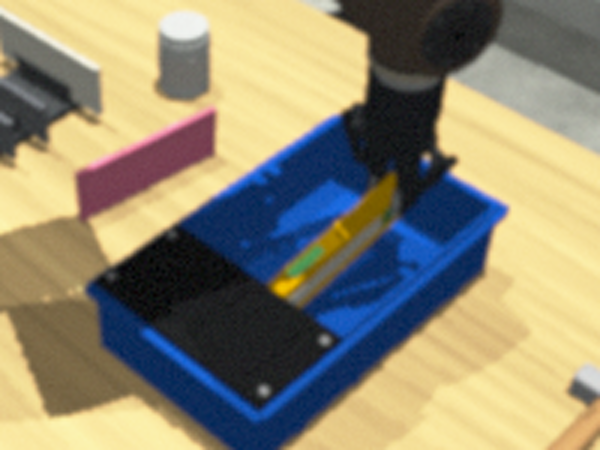

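The level is pivoting in the grip, with its far end (385,190) up and its near end still under the lid.

```bash
python3 -m handwheel '[[-1,[-0.007,0,-0.05],0],[-1,[-0.014,0,-0.1],0],[-1,[-0.02,0,-0.15],0],[-1,[-0.002,0,-0.195],0],[-1,[0.015,0,-0.24],0],[-1,[0.02,0,-0.285],0],[-1,[0.024,0,-0.33],0],[-1,[0.028,0,-0.378],0],[-1,[0.028,0,-0.378],0]]'
python3 -c "
from h import *
s=observe();print(s['ft_force'],s['moment'],s['position'],s['finger_gap'],s['grasp_force'])"
```

```text
clock: 16.77
position: [0.6482, -0.1883, 0.1606]
tool_rot: [3.141, -0.009, 0.004]
ft_force: [2.8, 0.2, -0.2]
finger_gap: 0.252
grasp_force: 22.5
[ 2.80558585  0.24941302 -0.18655652] [ 0.0162203  -0.18021389 -0.03192676] [ 0.64824436 -0.18830567  0.16057701] 0.25225618934944344 22.476472556591034
```

```bash
python3 - <<'E'
from h import *
print(observe()['ft_force'])
b=cv2.resize(read_camera("side")[120:290,210:410],None,fx=2.5,fy=2.5,interpolation=cv2.INTER_CUBIC)
a=cv2.resize(read_camera("top")[95:275,265:385],None,fx=2.2,fy=2.2,interpolation=cv2.INTER_CUBIC)
o=np.zeros((425,500+264,3),np.uint8);o[:,:500]=b;o[:396,500:]=a
cv2.imwrite("pics/t6.png",np.clip(o.astype(int)*1.4,0,255).astype(np.uint8))
E
```

```text
[ 2.80558585  0.24941302 -0.18655652]
```

View pics/t6.png

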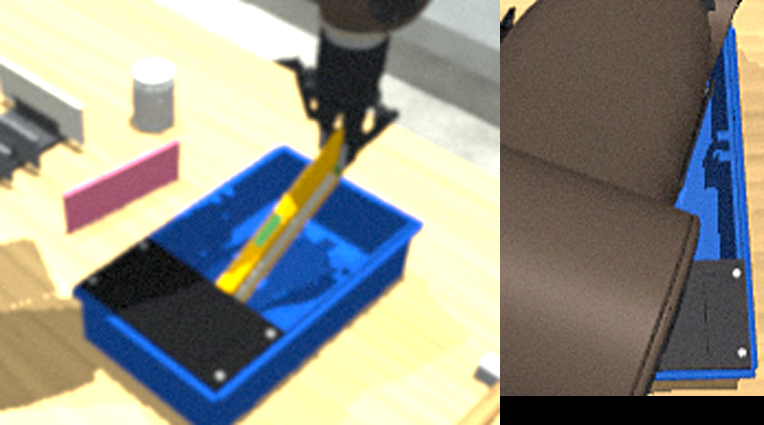

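The level is tilted about 30°, with its far end well above the rim at (340,130) and its near end still just under the lid edge at (230,290). Next I'll draw it forward.

```bash
python3 -m handwheel '[[-1,[0.04,0,0],0],[-1,[0.08,0,-0.01],0],[-1,[0.12,0,-0.02],0],[-1,[0.16,0,-0.03],0],[-1,[0.2,0,-0.04],0],[-1,[0.24,0,-0.06],0],[-1,[0.28,0,-0.08],0],[-1,[0.28,0,-0.08],0]]'
python3 - <<'E'
from h import *
s=observe();print(s['ft_force'],s['moment'],s['position'],s['finger_gap'],s['grasp_force'])
b=cv2.resize(read_camera("side")[100:290,210:410],None,fx=3,fy=3,interpolation=cv2.INTER_CUBIC)
cv2.imwrite("pics/t7.png",np.clip(b.astype(int)*1.4,0,255).astype(np.uint8))
E
```

```text
clock: 17.88
position: [0.7186, -0.1886, 0.1799]
tool_rot: [3.141, -0.009, 0.003]
ft_force: [2.3, -0.8, -1.9]
finger_gap: 0.257
grasp_force: 22.6
[ 2.34781145 -0.80147495 -1.85695075] [ 0.01923897 -0.32946611 -0.01484873] [ 0.7185716  -0.18858342  0.17989026] 0.2567255803078641 22.633555233478546
```

View pics/t7.png

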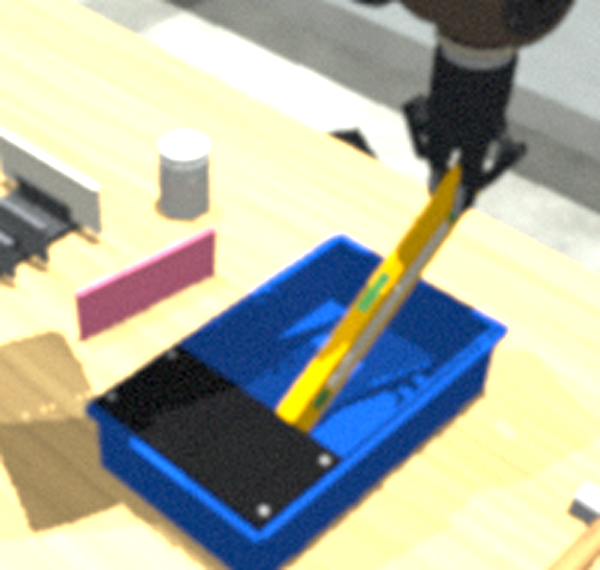

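```bash
python3 - <<'E'
from h import *
def ony(uv,y):
    o,d=ray("side",uv); return o+d*((y-o[1])/d[:,1:2])
print("yellow near top L edge",ony([(210+276/3,100+413/3)],-.177),"R bottom",ony([(210+305/3,100+428/3),(210+297/3,100+426/3)],-.199))
print("top far L",ony([(210+462/3,100+165/3)],-.177))
print(proj("side",[[.501,-.199,.006],[.476,-.199,.043],[.476,-.177,.043]])*1 )
E
```

```text
yellow near top L edge [[ 0.48649391 -0.177       0.04094233]] R bottom [[ 0.50686807 -0.199       0.02022755]
 [ 0.49377012 -0.199       0.03331376]]
top far L [[ 0.75318071 -0.177       0.20639888]]
[[310.09728065 246.83851978]
 [305.12975988 242.92748501]
 [299.62811673 239.01791018]]
```

Ray geometry puts the near end's top corner at x≈0.48, about 25–30 mm clear of the lid edge at 0.451. I'll firm the grip and lift.

```bash
python3 -m handwheel '[[-1,[0.02,0,0],0],[-1,[0.02,0,0],0],[-1,[0.02,0,0],0],[-1,[0.02,0,-0.04],0],[-1,[0.02,0,-0.1],0],[-1,[0.02,0,-0.2],0],[-1,[0.02,0,-0.35],0],[-1,[0.02,0,-0.5],0],[-1,[0.02,0,-0.65],0],[-1,[0.02,0,-0.8],0],[-1,[0.02,0,-0.9],0],[-1,[0.02,0,-0.9],0],[-1,[0.02,0,-0.9],0]]' 100
python3 - <<'E'
from h import *
s=observe();print(s['ft_force'],s['moment'],s['position'],s['finger_gap'],s['grasp_force'])
b=cv2.resize(read_camera("side")[0:300,160:430],None,fx=2,fy=2,interpolation=cv2.INTER_CUBIC)
cv2.imwrite("pics/t8.png",np.clip(b.astype(int)*1.4,0,255).astype(np.uint8))
E
```

```text
clock: 19.55
position: [0.7223, -0.1886, 0.4032]
tool_rot: [-3.141, 0.009, 0.002]
ft_force: [-0.1, 0.2, -4.6]
finger_gap: 0.238
grasp_force: 98.2
[-0.07062107  0.23406655 -4.63267561] [ 0.00129636 -0.45301651 -0.0358706 ] [ 0.72232549 -0.18856065  0.40318756] 0.23844573329404126 98.16648960113525
```

View pics/t8.png

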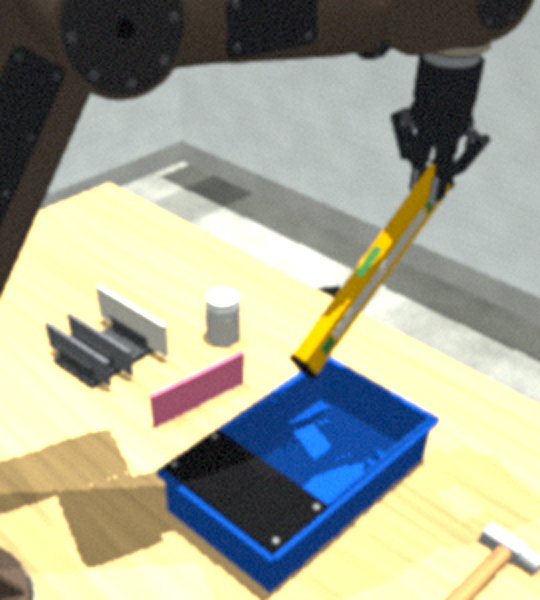

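The level hangs free, tilted about 35°, with its near end at (310,368), well above the tote. The divider is in the rack. I'll hold for about 1 s to check that it isn't creeping, then hand in.

```bash
python3 -m handwheel '[[-1,[0,0,0],0],[-1,[0,0,0],0],[-1,[0,0,0],0],[-1,[0,0,0],0],[-1,[0,0,0],0],[-1,[0,0,0],0],[-1,[0,0,0],0],[-1,[0,0,0],0]]' 120
python3 - <<'E'
from h import *
s=observe();print(s['ft_force'],s['moment'],s['position'],s['grasp_force'])
im=read_camera("side");y=cv2.inRange(cv2.cvtColor(im,cv2.COLOR_BGR2HSV),(20,150,110),(32,255,255));y[200:]=0;y[:, :300]=0
y[:75]=0
p=np.argwhere(y); i=p[:,0].argmax(); v,u=p[i]; o,d=ray("side",[(u,v)]); print("lowest yellow",(u,v),o+d*((-.19-o[1])/d[:,1:2]))
E
```

```text
clock: 20.6
position: [0.7226, -0.1886, 0.4043]
tool_rot: [-3.141, 0.009, -0.0]
ft_force: [-0.6, 0.3, -4.7]
finger_gap: 0.233
grasp_force: 117.8
[-0.5598657   0.33398246 -4.711956  ] [-0.01292579 -0.39856992 -0.00970849] [ 0.72260632 -0.1886231   0.40428184] 117.79041051864624
lowest yellow (np.int64(317), np.int64(183)) [[ 0.51853649 -0.19        0.23857005]]
```

The lowest point is about 0.22–0.24 m, against the 0.14 m needed, and it isn't creeping.

```bash
python3 -c "
from workcell import finish_job
print(finish_job())"
```

```text
the job is handed in; nothing more can be done
None
```

The job is handed in: the white divider sits fully home in the free rack slot, released, and the level is held still in the gripper with its lowest point about 13 cm above the tote's rim, after 20.7 s of the 58 s allowed.

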